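# Isolate the pressure controller and hold its access panel home

## Task

Switch the supply off by turning the red isolator handle a quarter turn anticlockwise, from on to off. Then turn the black wing fastener on the blue controller's white access panel clockwise until the yellow slot line on it lines up with the two red index lines on the panel, and only after that press the panel down fully home against its frame. Keep it pressed and finish while still holding it there, so that a colleague could fit the screws; leave the other things on the bench where they are.

Things in the scene. Friction and masses are not known exactly. Their poses are not given: they have to be found in the camera images.
- isolator (a joint): Red isolator handle, rad: 0 = on (bar towards the small green mark), 1.571 = off (bar towards the small black mark), turned COUNTERCLOCKWISE seen from above. Hard stops at both ends; it snaps over the middle and rests at one end or the other. It starts on. It takes about 0.1 N m to the middle, then clicks on by itself.
- isolator_grip (a point): On the red handle's upright turning axis, 12 mm below its top. The handle: bar 58 mm long (this point's x, turning with it), 14 mm wide (y), 30 mm tall, on a round flange (50 mm diameter) whose top is 18 mm below this point. It stands on a grey box 120 x 120 x 80 mm with a yellow plate, fixed to the bench; this point is 113 mm above the bench.
- fastener (a joint): Wing fastener, rad: 0 = its slot (yellow line along the wing's top) aligned with the red index lines; positive = COUNTERCLOCKWISE of that from above. Starts at 0.85 to 1.45: turn it clockwise. Range -0.5 to 1.75, no stop or click at 0; it stays where left; friction 0.04 N m. A cross pin below lets the panel go home only within about 0.15 of aligned; else the panel stops after about 3 mm.
- fastener_grip (a point): On the wing's upright turning axis, 11 mm below its top. The wing: black bar 36 mm long (this point's x, turning with it), 10 mm wide (y), 28 mm tall, on a steel disc (44 mm diameter, 5 mm thick) whose top is 17 mm below this point; the panel's face is 22 mm below it. It rides on the panel, 80 mm along the panel's -x from the press pad; 160 mm above the bench at the start.
- panel (a joint): How far the panel is pressed down, m: 0 = standing proud on its springs (start), 0.010 = fully home against its frame (hard stop). It moves straight down on guides without tilting. The springs always push it back up: about 4 N to start it down and about 10 N to hold it fully home.
- press_pad (a point): Top centre of the black rubber pad (40 mm diameter, 2 mm thick) on the white panel, 140 mm above the bench at the start; x, y: the panel's axes. The panel, 176 (x) by 136 mm (y), has the pad 35 mm along +x from its centre, the fastener 45 mm along -x. Under it: silvery frame on the fixed blue controller, 300 x 240 x 110 mm. Press here or anywhere on the panel, fastener included.
- screw_tray_mid (a point): Bystander: small black screw tray 60 x 100 x 18 mm loose on the controller's top, beyond the panel (+x). This point: its centre.
- weight_mid (a point): Bystander: brass weight, 48 mm diameter, 70 mm tall, standing near the isolator. This point: its centre.
- jar_mid (a point): Bystander: jar with blue cap, 56 mm diameter, 75 mm tall, standing near the isolator. This point: its centre.
- mould_mid (a point): Bystander: steel tube mould, 64 mm diameter, 80 mm tall, standing near the isolator, on the robot's side. This point: its centre.
- screwdriver: Bystander: screwdriver lying on the bench to the robot's left, along its own x. Origin: under its middle.
- cup_mid (a point): Bystander: white cup, 70 mm diameter, 80 mm tall, to the robot's right. This point: its centre.
There are look-alikes about, which are no part of the job. There is more than one size of the part that bears isolator; the job needs the larger.

How it is judged:
By the outcome, as a careful person would: the job done as asked, in the order asked, and still so for the second after the job is handed in, while the arm keeps its last pose, push and grip.
It also fails if it takes over 64 s, if anything falls off the work surface, if the arm or the gripper's body presses on something with over 40 N, if the wrist force passes 120 N, or if a joint passes its speed limit or range.

## Robot

A 6-joint arm with a two-finger parallel gripper is mounted at the origin on the work surface. World frame = base frame: x ahead of the robot, y to its left, z up, the work surface at z = 0. Lengths are in m, angles in rad, forces in N, time in s.
With the tool pointing down it reaches from about 0.3 to 0.85 m from the base axis. Payload 5.4 kg.
Tool frame: the origin (TCP) lies on the centre line of the jaws, within the pads' length; the fingertips stand 22 mm ahead of it and the grasp point (between the pads) lies 3 mm ahead of it; z points along the fingers, y is the line along which they close (so a half turn about z gives the same grasp; the last joint's range is limited). The gripper opens to 85 mm and grips with 20 to 120 N. Pads are 22 mm wide; open, the fingers measure 114 mm over their backs; the gripper's body (76 mm by 85 mm) begins 54 mm behind the grasp point. The pads swing forward as they close: fully open they stand 13 mm farther back than shut.
Start: joints at [-1.377, 0.158, 1.597, -0, 1.386, -0.21], TCP at [0.226, -0.529, 0.253] pointing down, gripper open.
Joint ranges: [-2.91, 2.91], [-0.94, 2.29], [0.18, 2.7], [-1.29, 4.43], [0.17, 2.64], [-3, 3]. Speed limits (rad/s): [2.57, 2.57, 3.14, 3.14, 3.14, 3.14].

## Interface

Orientations are given as a rotation vector (axis times angle).
In Python, from station import ctrl gives the robot as it stands.
- The arm moves only by the tool servo_tool, never from a script. Its argument "steps" is a list of rows, each a list of 7 numbers: the turn, a rotation vector about the tool's x, y, z in degrees, then the shift along the tool's x, y, z in cm, then the closure, from -1 (fully open) to 1 (shut). In form: [[wx, wy, wz, x, y, z, hand], ...]. A call has 1 to 12 rows; each row is the pose to reach, as a shift and turn from the pose commanded when the call began, along the tool's axes at that moment; what a row does not reach only later rows make up. A row lasts 1/12 s, in which the tool goes at most 41.7 mm and 7.16 degrees, less where a joint would pass 70% of its speed; a pose out of reach is approached as far as the arm can. A call with a gripper value outside its range is refused whole. The fingers move at their own pace and stop on an object; the grip force is fixed at half the most. Time passes only in rows, so rows that repeat a pose let the fingers close. It gives the time, the measured TCP pose, the force, the opening and the grip force at its end, in the units of the state.
- ctrl.get_obs(): the state, without advancing time (a new reading comes with each control period).
- ctrl.get_image(name): name is "scene" or "side" or "wrist"; returns the picture (400x640x3 uint8, red, green, blue); there is no depth.
- ctrl.calibration(name): a dict with "camera_matrix" (3x3 intrinsics, pixels), "D" ([k1, k2, p1, p2, k3] as OpenCV has them; the pictures are not rectified), "eye" and "orientation" of the camera in the world. Camera axes: x right, y down, z forward; pixel columns grow to the right and rows downward; lengths in m; the calibration is good to about 2 mm. A picture is of the moment at which its call begins: read the wrist's pose just before it. calibration takes no time and is no camera call; for the wrist camera it gives the pose at the moment of the call.
- ctrl.hand_in(): hands the job in; it is judged then, once.
The state is a dict: "clock": time; "joints": joint angles; "joint_vel": joint speeds; "joint_efforts": joint torques, N m; "tcp_pos": TCP position; "eef_rot": TCP orientation; "force": force on the tool from outside, world axes, zero at the start; "ft_torque": the same for the moment, N m; "grip_width": finger opening in m; "grasp_force": force on a finger pad.
Only numpy, scipy, OpenCV 4.12 (cv2) and the standard library are available. Lean on these libraries where they do the work, as an engineer would, in place of code of your own. Each camera call takes 0.05 s, during which the arm holds its last target. There are 200 camera calls.

## Working session

There is one attempt and no reset: what is moved stays moved. The work goes in short steps, Python scripts to look and compute and a tool call to move; the robot and the scene stay as the last step left them, time stands still between calls to the robot, and variables do not carry over. Pictures are saved under pics/ and viewed, at most 10 in all, crops included, and the job is handed in when it is done.

Besides the shell and the picture viewer there is one more tool, called after "Call:" as name(argument=value, ...) on one line, values as JSON. servo_tool: Moves the arm, as the interface text tells. Its arguments: {"type":"object","properties":{"steps":{"type":"array"}},"required":["steps"]}

```bash
mkdir -p pics; ls
python3 - <<'E'
from station import ctrl
import cv2,numpy as np
o=ctrl.get_obs();print(o)
for n in("scene","side"):
    cv2.imwrite(f"pics/{n}0.png",ctrl.get_image(n)[:,:,::-1]);c=ctrl.calibration(n);print(n,c)
E
```

```text
pics
{'clock': 0.0, 'joints': array([-1.37713065e+00,  1.59094481e-01,  1.59824964e+00,  2.94370342e-05,
        1.38619947e+00, -2.10096043e-01]), 'joint_vel': array([ 0.00128952,  0.00143234, -0.00092236, -0.00135389, -0.00107385,
       -0.00028492]), 'joint_efforts': array([-5.00350125e-04, -3.95997012e+01, -3.31433809e+01, -2.10299236e-04,
        8.24202580e-03, -4.58230360e-07]), 'tcp_pos': array([ 0.22578519, -0.52820027,  0.25228262]), 'eef_rot': array([-3.07588129e+00, -6.29528636e-01, -7.05757249e-05]), 'force': array([-0.64387131,  0.5879375 , -0.30129558]), 'ft_torque': array([-0.00178339,  0.00830583, -0.02900815]), 'grasp_force': 0.0, 'grip_width': 0.0855253989952697}
scene {'camera_matrix': array([[369.47161208,   0.        , 320.70387078],
       [  0.        , 369.47161208, 196.19587568],
       [  0.        ,   0.        ,   1.        ]]), 'D': array([0.00013873, 0.        , 0.        , 0.        , 0.        ]), 'eye': array([1.35430903, 0.1882005 , 0.85138788]), 'orientation': array([-1.54894957, -1.93123123,  0.86774896])}
side {'camera_matrix': array([[385.00290174,   0.        , 320.4637244 ],
       [  0.        , 385.00290174, 199.61390113],
       [  0.        ,   0.        ,   1.        ]]), 'D': array([-0.04276702,  0.        ,  0.        ,  0.        ,  0.        ]), 'eye': array([0.8393047 , 0.94633739, 0.99820025]), 'orientation': array([-0.36126148, -2.74966319,  1.21774594])}
```

View pics/scene0.png

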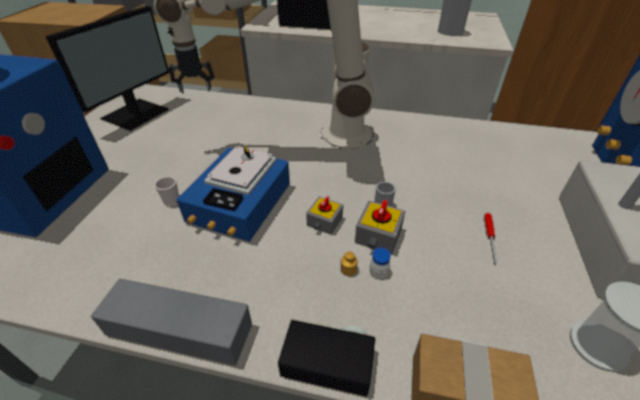

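View pics/side0.png

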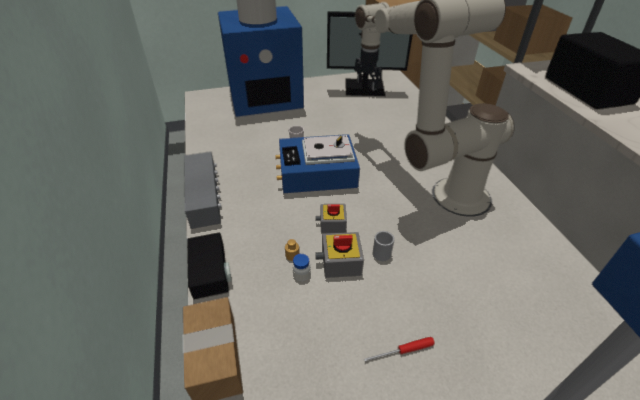

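Two red isolators. The smaller is at scene (325,207) / side (334,211), and the larger is at scene (382,214) / side (343,243). The larger grey box fits: it has the jar, weight and mould standing near it. The controller with the white panel is at scene (240,170). I'll confirm with an enlarged crop.

Run:
```python
import cv2,numpy as np
a=cv2.imread("pics/scene0.png");b=cv2.imread("pics/side0.png")
def c(im,x,y,w,h):return cv2.resize(im[y:y+h,x:x+w],(400,300),interpolation=cv2.INTER_CUBIC)
# each 4x or 5x
r1=np.hstack([c(a,340,175,80,60),c(b,305,220,80,60)])
r2=np.hstack([c(a,190,140,100,75),c(b,275,125,100,75)])
cv2.imwrite("pics/crop.png",np.vstack([r1,r2]))
```

```text
(no output)
```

View pics/crop.png

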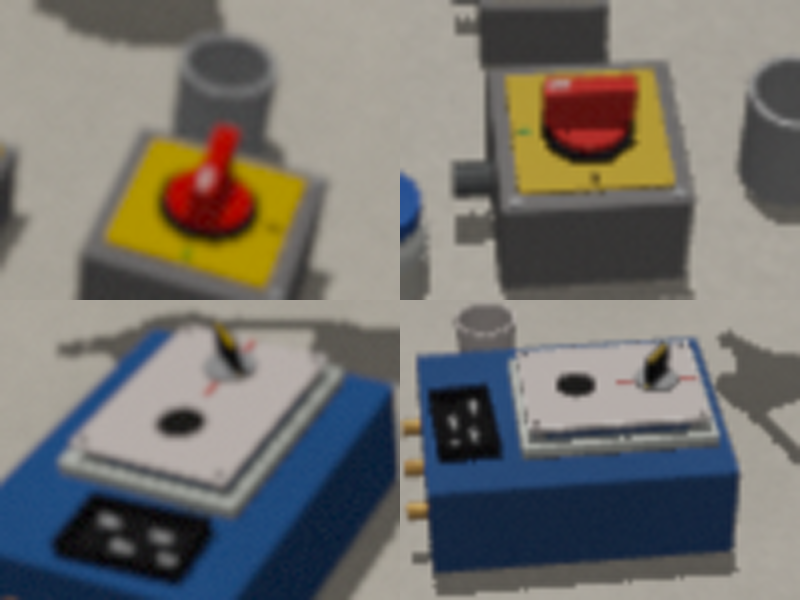

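The crop confirms it: the larger isolator has its bar pointing to the green mark (on). The panel's pad is at scene (235,170) and side (319,146), and the fastener is at scene (248,156) and side (339,145).

```bash
cat > h.py <<'E'
from station import ctrl
import cv2,numpy as np
from scipy.spatial.transform import Rotation as R
def ray(c,px):
    u=cv2.undistortPoints(np.array([[px]],float),c["camera_matrix"],c["D"])[0,0]
    d=R.from_rotvec(c["orientation"]).as_matrix()@[u[0],u[1],1]
    return np.array(c["eye"]),d
def atz(c,px,z):
    e,d=ray(c,px);return (e+d*(z-e[2])/d[2]).round(4)
def tri(ps):
    A=[];b=[]
    for c,p in ps:
        e,d=ray(c,p);d=d/np.linalg.norm(d);P=np.eye(3)-np.outer(d,d);A.append(P);b.append(P@e)
    return np.linalg.lstsq(np.vstack(A),np.hstack(b),rcond=None)[0].round(4)
def tool(p,ps=None):
    "world point in the tool frame, cm"
    o=ctrl.get_obs();return (R.from_rotvec(o["eef_rot"]).inv().apply(np.array(p)-o["tcp_pos"])*100).round(2)
E
python3 - <<'E'
from h import *
S=ctrl.calibration("scene");D=ctrl.calibration("side")
for n,s,d,z in[("iso flange",(381.6,215.6),(343,246),.095),("pad",(235.25,170.5),(318.75,146.25),.14),("disc",(247.75,156.25),(339.25,144.75),.142)]:
    print(n,tri([(S,s),(D,d)]),atz(S,s,z),atz(D,d,z))
for p in[(322.4,233.2),(358,233),(363.4,261),(325,261.6)]:print("box",atz(D,p,.08))
for n,p,z in[("green",(330,246.4),.082),("black",(344,255.8),.082),("bar-l",(333.5,236.5),.125),("bar-r",(352.5,236),.125)]:print(n,atz(D,p,z))
for n,p,z in[("jar",(301,261),.075),("weight",(292,240),.07),("mould",(383.5,238),.08)]:print(n,atz(D,p,z))
o=ctrl.get_obs();print(R.from_rotvec(o["eef_rot"]).as_matrix().round(3));c=ctrl.calibration("wrist");print(c,(c["eye"]-o["tcp_pos"]))
E
```

```text
iso flange [0.5559 0.1957 0.081 ] [0.568  0.1945 0.095 ] [0.5617 0.2091 0.095 ]
pad [ 0.5095 -0.276   0.1364] [ 0.5124 -0.2747  0.14  ] [ 0.5117 -0.2693  0.14  ]
disc [ 0.4283 -0.2653  0.1366] [ 0.4339 -0.2628  0.142 ] [ 0.4316 -0.2563  0.142 ]
box [0.6052 0.1277 0.08  ]
box [0.4932 0.1564 0.08  ]
box [0.5155 0.2698 0.08  ]
box [0.6284 0.2421 0.08  ]
green [0.5976 0.1896 0.082 ]
black [0.5667 0.2369 0.082 ]
bar-l [0.5875 0.1897 0.125 ]
bar-r [0.5306 0.2026 0.125 ]
jar [0.6972 0.2174 0.075 ]
weight [0.7051 0.1225 0.07  ]
mould [0.4212 0.1981 0.08  ]
[[ 0.92   0.393 -0.   ]
 [ 0.393 -0.92   0.002]
 [ 0.    -0.002 -1.   ]]
{'camera_matrix': array([[288.8694555,   0.       , 318.7100751],
       [  0.       , 288.8694555, 202.3905154],
       [  0.       ,   0.       ,   1.       ]]), 'D': array([-0.02914989,  0.        ,  0.        ,  0.        ,  0.        ]), 'eye': array([ 0.29030292, -0.50174236,  0.37302727]), 'orientation': array([ 2.42356925, -1.60000059, -0.22489383])} [0.06449556 0.02649288 0.12064559]
```

Run:
```python
from h import *
print(tool((.561,.199,.24)))
```

```text
[ 59.4  -53.7    1.35]
```

Call:
servo_tool(steps=[[0,0,10,15,-13.4,0,-1],[0,0,37,59.4,-53.7,1.3,-1],[0,0,37,59.4,-53.7,1.3,-1],[0,0,37,59.4,-53.7,1.3,-1],[0,0,37,59.4,-53.7,1.3,-1],[0,0,37,59.4,-53.7,1.3,-1],[0,0,37,59.4,-53.7,1.3,-1],[0,0,37,59.4,-53.7,1.3,-1],[0,0,37,59.4,-53.7,1.3,-1],[0,0,37,59.4,-53.7,1.3,-1],[0,0,37,59.4,-53.7,1.3,-1],[0,0,37,59.4,-53.7,1.3,-1]])

```text
clock: 1.1
tcp_pos: [0.434, -0.076, 0.2453]
eef_rot: [3.119, -0.379, 0.0]
force: [1.5, -0.3, 0.4]
grip_width: 0.0856
grasp_force: 0.0
```

Run:
```python
from h import *
o=ctrl.get_obs();M=R.from_rotvec(o["eef_rot"]).as_matrix();print(o["clock"],o["tcp_pos"],M.round(3),o["joints"],tool((.561,.199,.24)),np.degrees(np.arctan2(M[1,0],M[0,0])))
```

```text
1.1 [ 0.43397286 -0.07601331  0.24534284] [[ 0.971 -0.24   0.   ]
 [-0.24  -0.971 -0.   ]
 [ 0.     0.    -1.   ]] [-4.49005722e-01 -1.98504855e-01  1.96431059e+00 -1.50845162e-05
  1.37573303e+00  1.36388190e+00] [  5.74 -29.74   0.53] -13.870641903231682
```

Call:
servo_tool(steps=[[0,0,0,5.0,-26,0.5,-1],[0,0,0,5.0,-26,0.5,-1],[0,0,0,5.0,-26,0.5,-1],[0,0,0,5.0,-26,0.5,-1],[0,0,0,5.0,-26,0.5,-1],[0,0,0,5.0,-26,0.5,-1],[0,0,0,5.0,-26,0.5,-1],[0,0,0,5.0,-26,0.5,-1],[0,0,0,5.0,-26,0.5,-1]])

```text
clock: 1.85
tcp_pos: [0.5442, 0.1626, 0.2398]
eef_rot: [3.118, -0.376, -0.002]
force: [-0.2, -0.4, -0.4]
grip_width: 0.0857
grasp_force: 0.0
```

Run:
```python
from h import *
o=ctrl.get_obs();c=ctrl.calibration("wrist")
im=ctrl.get_image("wrist");cv2.imwrite("pics/w1.png",cv2.resize(im[:,:,::-1],(800,500),interpolation=cv2.INTER_CUBIC))
M=R.from_rotvec(o["eef_rot"]).as_matrix();print(o["clock"],o["tcp_pos"],tool((.561,.199,.24)),np.degrees(np.arctan2(M[1,0],M[0,0])))
W=R.from_rotvec(c["orientation"]).as_matrix().T
def pr(p):
    q=cv2.projectPoints(W@(np.array(p)-c["eye"]),np.zeros(3),np.zeros(3),c["camera_matrix"],c["D"])[0].ravel();return q*1.25
print("pred axis top",pr((.561,.199,.125)))
```

```text
1.85 [0.5442375  0.16262717 0.23979812] [ 0.74 -4.02 -0.  ] -13.76578836932544
pred axis top [339.74032874 246.57671385]
```

View pics/w1.png

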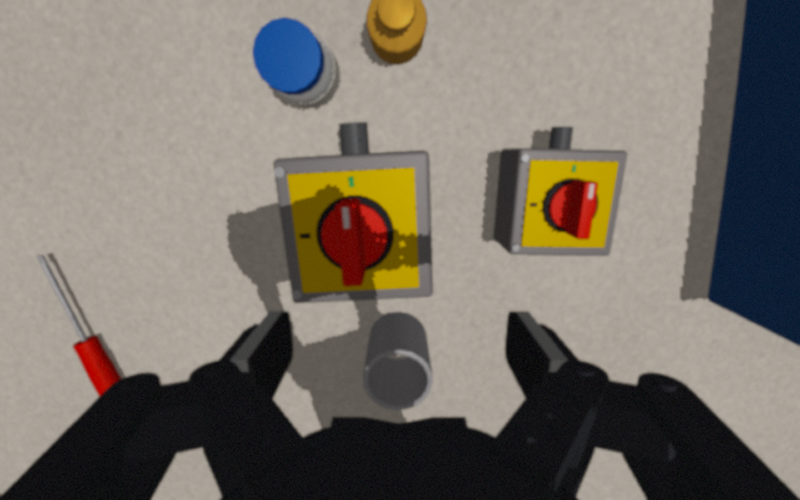

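The wrist view shows the large isolator's flange at (355,233) in the 1.25x picture, box corners (276,162), (428,153), (432,294) and (296,300), and bar top from (346,203) to (353,272).

Run:
```python
from h import *
c=ctrl.calibration("wrist")
B=[atz(c,np.array(p)/1.25,.08) for p in[(276,162),(428,153),(432,294),(296,300)]];print(B,np.mean(B,0))
for i in range(4):
    d=B[(i+1)%4]-B[i];print(np.linalg.norm(d),np.degrees(np.arctan2(d[1],d[0])))
print(atz(c,(284,186.4),.094))
a,b=[atz(c,np.array(p)/1.25,.125) for p in[(346,203),(353,272)]];print(a,b,(a+b)/2)
for z in (.18,.122):print(tool((.561,.199,z)))
```

```text
[array([0.6264, 0.2367, 0.08  ]), array([0.6051, 0.1236, 0.08  ]), array([0.4933, 0.1451, 0.08  ]), array([0.5153, 0.2574, 0.08  ])] [0.560025 0.1907   0.08    ]
0.11508822702605162 -100.66552858862144
0.11384853973591401 169.11447294534128
0.11443465384226931 78.91591090281896
0.11301194627117965 -10.554252718826229
[0.5616 0.191  0.094 ]
[0.5883 0.1859 0.125 ] [0.5414 0.1944 0.125 ] [0.56485 0.19015 0.125  ]
[ 0.75 -4.03  6.  ]
[ 0.76 -4.03 11.8 ]
```

Call:
servo_tool(steps=[[0,0,-3,0.9,-3.2,3,-1],[0,0,-3,0.9,-3.2,6,-1],[0,0,-3,0.9,-3.2,7.5,-1],[0,0,-3,0.9,-3.2,7.5,-1],[0,0,-3,0.9,-3.2,7.5,-1]])

```text
clock: 2.32
tcp_pos: [0.5603, 0.1898, 0.1651]
eef_rot: [3.127, -0.3, -0.003]
force: [1.0, -0.1, 0.2]
grip_width: 0.0853
grasp_force: 0.0
```

Run:
```python
from h import *
o=ctrl.get_obs();c=ctrl.calibration("wrist")
im=ctrl.get_image("wrist");cv2.imwrite("pics/w2.png",cv2.resize(im[:,:,::-1],(800,500),interpolation=cv2.INTER_CUBIC))
M=R.from_rotvec(o["eef_rot"]).as_matrix();print(o["clock"],o["tcp_pos"],np.degrees(np.arctan2(M[1,0],M[0,0])))
```

```text
2.3167 [0.56034216 0.18976268 0.16507557] -10.961850095390709
```

View pics/w2.png

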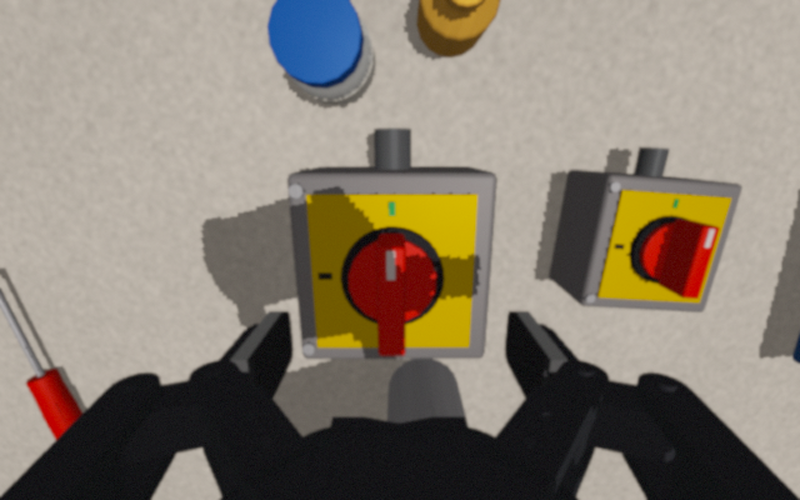

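Here the flange centre is at (392,277), the bar runs parallel to the jaws at x≈391, and the jaw midline is at x≈399. The bar is about 3 mm off to tool −y.

Run:
```python
from h import *
c=ctrl.calibration("wrist")
f=atz(c,(392/1.25,277/1.25),.094);print(f,tool([*f[:2],.122]))
B=[atz(c,np.array(p)/1.25,.08) for p in[(290,176),(495,175),(484,356),(303,357)]];m=np.mean(B,0);print(B,m,tool(m))
a,b=[atz(c,np.array(p)/1.25,.125) for p in[(391,236),(391,325)]];print(a,b,tool((a+b)/2))
```

```text
[0.5633 0.1932 0.094 ] [ 0.12 -0.34  4.47]
[array([0.6286, 0.2392, 0.08  ]), array([0.6071, 0.1255, 0.08  ]), array([0.4935, 0.1462, 0.08  ]), array([0.5151, 0.2623, 0.08  ])] [0.561075 0.1933   0.08    ] [-0.11 -0.31  8.67]
[0.5937 0.187  0.125 ] [0.5493 0.1959 0.125 ] [ 0.95 -0.33  4.17]
```

Call:
servo_tool(steps=[[0,0,0,0.05,-0.33,2,-1],[0,0,0,0.05,-0.33,4.2,-1],[0,0,0,0.05,-0.33,4.2,-1],[0,0,0,0.05,-0.33,4.2,0.5],[0,0,0,0.05,-0.33,4.2,1],[0,0,0,0.05,-0.33,4.2,1],[0,0,0,0.05,-0.33,4.2,1],[0,0,0,0.05,-0.33,4.2,1],[0,0,0,0.05,-0.33,4.2,1],[0,0,0,0.05,-0.33,4.2,1],[0,0,0,0.05,-0.33,4.2,1],[0,0,0,0.05,-0.33,4.2,1]])

```text
clock: 3.37
tcp_pos: [0.5625, 0.1934, 0.1246]
eef_rot: [3.126, -0.297, 0.001]
force: [-2.2, -4.8, 5.0]
grip_width: 0.0129
grasp_force: 59.4
```

Call:
servo_tool(steps=[[0,0,-7,0,0,0,1],[0,0,-14,0,0,0,1],[0,0,-21,0,0,0,1],[0,0,-28,0,0,0,1],[0,0,-35,0,0,0,1],[0,0,-42,0,0,0,1],[0,0,-49,0,0,0,1],[0,0,-56,0,0,0,1],[0,0,-63,0,0,0,1],[0,0,-70,0,0,0,1],[0,0,-77,0,0,0,1],[0,0,-83,0,0,0,1]])

```text
clock: 4.37
tcp_pos: [0.5602, 0.197, 0.1246]
eef_rot: [-2.529, -1.854, 0.002]
force: [-11.3, 8.0, 10.5]
grip_width: 0.0128
grasp_force: 60.2
```

Call:
servo_tool(steps=[[0,0,-6,0,0,0,1],[0,0,-6,0,0,0,1]])

```text
clock: 4.53
tcp_pos: [0.5598, 0.1971, 0.1246]
eef_rot: [-2.429, -1.982, 0.002]
force: [-10.9, 8.6, 10.6]
grip_width: 0.0128
grasp_force: 60.3
```

Run:
```python
from h import *
o=ctrl.get_obs()
M=R.from_rotvec(o["eef_rot"]).as_matrix();print(o["force"],o["ft_torque"],o["tcp_pos"],np.degrees(np.arctan2(M[1,0],M[0,0])),o["joints"])
```

```text
[-10.90998417   8.64307173  10.59714708] [1.24789628 1.74840323 0.04111767] [0.55981051 0.19714852 0.12459199] 78.4268780409782 [0.1327378  0.33610719 1.65231235 0.00548678 1.1578727  0.33250353]
```

Call:
servo_tool(steps=[[0,0,0,0,0,0,-1],[0,0,0,0,0,0,-1],[0,0,0,0,0,0,-1],[0,0,0,0,0,0,-1],[0,0,0,0,0,0,-1],[0,0,0,0,0,-4,-1],[0,0,0,0,0,-8,-1],[0,0,0,0,0,-12,-1],[0,0,0,0,0,-12,-1]])

```text
clock: 5.28
tcp_pos: [0.5668, 0.1948, 0.2538]
eef_rot: [2.432, 1.974, 0.022]
force: [1.1, 0.1, 1.6]
grip_width: 0.0855
grasp_force: 0.0
```

Run:
```python
from h import *
cv2.imwrite("pics/iso_w.png",ctrl.get_image("wrist")[:,:,::-1])
print(tool((.433,-.261,.25)),ctrl.get_obs()["tcp_pos"])
```

```text
[-47.31  -3.58  -0.24] [0.56541975 0.19456883 0.24977032]
```

View pics/iso_w.png

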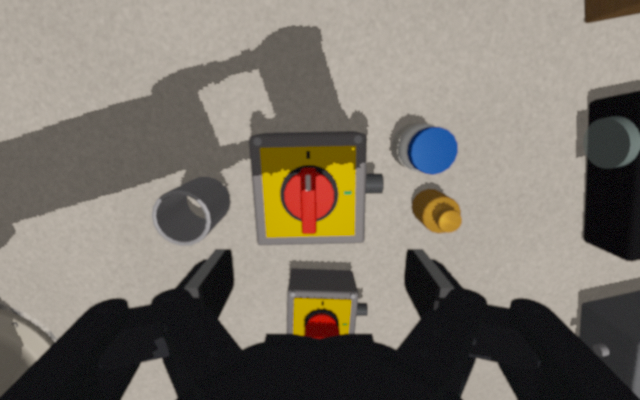

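Call:
servo_tool(steps=[[0,0,5,-4,-0.3,0,-1],[0,0,12,-47,-3.5,-0.3,-1],[0,0,19,-47,-3.5,-0.3,-1],[0,0,25,-47,-3.5,-0.3,-1],[0,0,28,-47,-3.5,-0.3,-1],[0,0,28,-47,-3.5,-0.3,-1],[0,0,28,-47,-3.5,-0.3,-1],[0,0,28,-47,-3.5,-0.3,-1],[0,0,28,-47,-3.5,-0.3,-1],[0,0,28,-47,-3.5,-0.3,-1],[0,0,28,-47,-3.5,-0.3,-1],[0,0,28,-47,-3.5,-0.3,-1]])

```text
clock: 6.33
tcp_pos: [0.4291, -0.2628, 0.2455]
eef_rot: [2.848, 1.325, -0.003]
force: [0.3, 0.9, -0.0]
grip_width: 0.0852
grasp_force: 0.0
```

Run:
```python
from h import *
o=ctrl.get_obs();M=R.from_rotvec(o["eef_rot"]).as_matrix()
print(tool((.433,-.261,.25)),o["tcp_pos"],np.degrees(np.arctan2(M[1,0],M[0,0])))
```

```text
[ 0.39  0.18 -0.46] [ 0.42907692 -0.26278621  0.24545379] 49.88100238306784
```

The isolator bar now points at the black mark (308,155), so the supply is off. Next I look at the fastener from above.

Run:
```python
from h import *
o=ctrl.get_obs();c=ctrl.calibration("wrist")
im=ctrl.get_image("wrist");cv2.imwrite("pics/w3.png",cv2.resize(im[100:400,160:560,::-1],(800,600),interpolation=cv2.INTER_CUBIC))
print(o["tcp_pos"],o["clock"])
```

```text
[ 0.42907692 -0.26278621  0.24545379] 6.3333
```

View pics/w3.png

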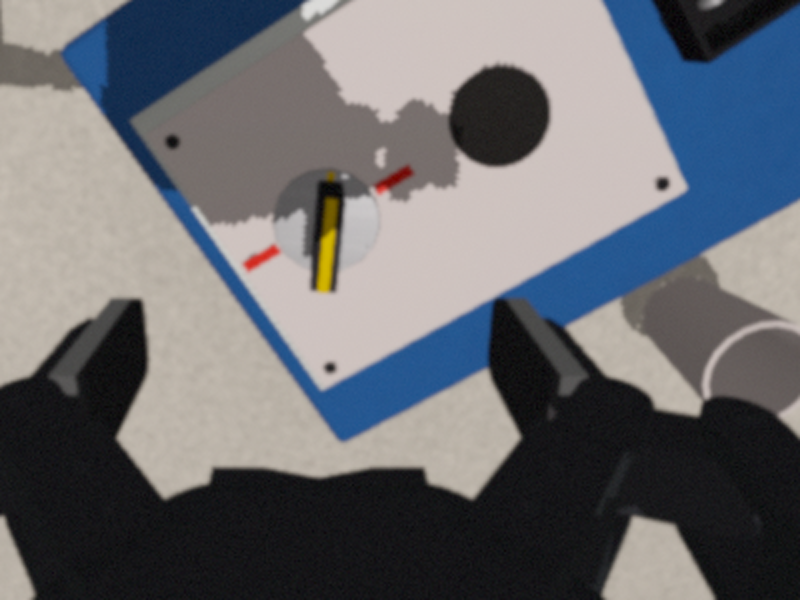

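The disc is centred at (327,218), the red lines run from (246,266) to (411,171), the yellow line from (330,190) to (324,291), and the pad is at (500,115).

Run:
```python
from h import *
c=ctrl.calibration("wrist")
g=lambda p,z:atz(c,(160+(p[0]+.5)/2-.5,100+(p[1]+.5)/2-.5),z)
d=g((327,218),.143);p=g((500,115),.140);r1=g((246,266),.138);r2=g((411,171),.138);y1=g((330,190),.171);y2=g((324,291),.171)
an=lambda v:np.degrees(np.arctan2(v[1],v[0])).round(1)
print(d,p,r1,r2,(r1+r2)/2,y1,y2,(y1+y2)/2)
print("pad dist",np.linalg.norm((p-d)[:2]),an(p-d),"red",np.linalg.norm(r2-r1),an(r2-r1),"yellow",np.linalg.norm(y1-y2),an(y1-y2))
C=[g(q,.138) for q in[(133,122),(687,187),(322,390)]];print("panel edges",an(C[1]-C[2]),np.linalg.norm(C[1]-C[2]),an(C[2]-C[0]),np.linalg.norm(C[2]-C[0]))
print("tool shift",tool([*d[:2],.168]))
```

```text
[ 0.4328 -0.2655  0.143 ] [ 0.5109 -0.2776  0.14  ] [ 0.3921 -0.261   0.138 ] [ 0.4705 -0.2734  0.138 ] [ 0.4313 -0.2672  0.138 ] [ 0.4454 -0.2515  0.171 ] [ 0.4193 -0.2794  0.171 ] [ 0.43235 -0.26545  0.171  ]
pad dist 0.07903176576541865 -8.8 red 0.07937455511686346 -9.0 yellow 0.03820497349822402 46.9
panel edges -7.9 0.17748521065147932 -98.5 0.14245634419007105
tool shift [0.08 0.44 7.74]
```

Call:
servo_tool(steps=[[0,0,3,0.08,0.44,2,-1],[0,0,3,0.08,0.44,4,-1],[0,0,3,0.08,0.44,6,-1],[0,0,3,0.08,0.44,7.3,-1],[0,0,3,0.08,0.44,7.3,-1],[0,0,3,0.08,0.44,7.3,-1]])

```text
clock: 6.88
tcp_pos: [0.4346, -0.2596, 0.1723]
eef_rot: [-2.877, -1.255, 0.002]
force: [-0.0, -1.0, 0.6]
grip_width: 0.0854
grasp_force: 0.0
```

Run:
```python
from h import *
o=ctrl.get_obs();c=ctrl.calibration("wrist");M=R.from_rotvec(o["eef_rot"]).as_matrix()
print(o["tcp_pos"],o["force"],np.degrees(np.arctan2(M[1,0],M[0,0])),tool([.4326,-.2656,.1725]))
```

```text
[ 0.43461133 -0.2595683   0.17227782] [-0.03828075 -1.02505945  0.5550789 ] 47.15403051079001 [-0.58  0.26 -0.02]
```

Call:
servo_tool(steps=[[0,0,0,-0.55,0.25,0,-1],[0,0,0,-0.55,0.25,0,-1],[0,0,0,-0.55,0.25,0,-1]])

```text
clock: 7.13
tcp_pos: [0.4337, -0.2672, 0.1747]
eef_rot: [2.878, 1.255, 0.001]
force: [-0.7, -1.0, -0.0]
grip_width: 0.0855
grasp_force: 0.0
```

Run:
```python
from h import *
o=ctrl.get_obs();c=ctrl.calibration("wrist");M=R.from_rotvec(o["eef_rot"]).as_matrix()
im=ctrl.get_image("wrist")
print(o["tcp_pos"],ctrl.get_obs()["tcp_pos"],tool([.4326,-.2656,.1725]))
cv2.imwrite("pics/w4.png",cv2.resize(im[100:400,120:520,::-1],(800,600),interpolation=cv2.INTER_CUBIC))
```

```text
[ 0.43374288 -0.26718241  0.17474559] [ 0.43369791 -0.26694436  0.17456555] [ 0.02 -0.17  0.21]
```

View pics/w4.png

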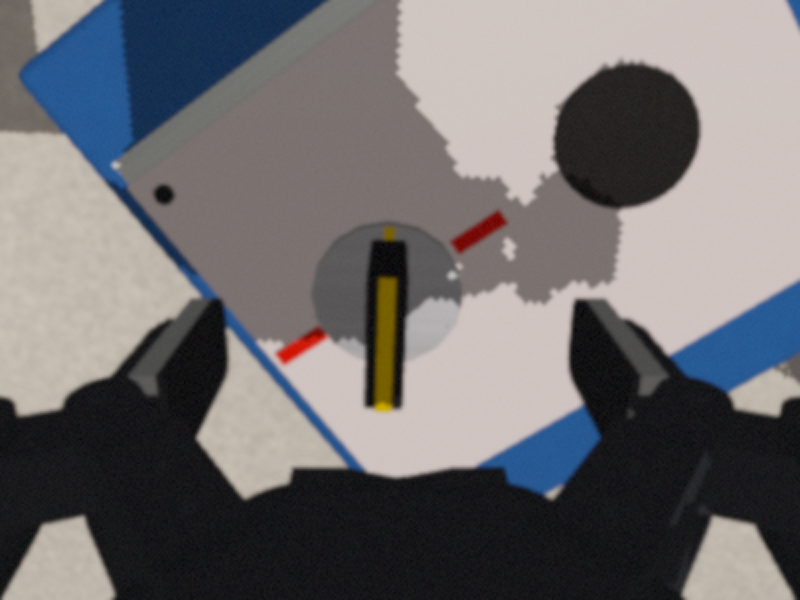

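The disc is now at (387,291), the wing top runs (387,278) to (383,408), the red lines run (283,357) to (503,217), and the pad is at (627,135). The jaw midline is at x≈399.

Run:
```python
from h import *
c=ctrl.calibration("wrist")
g=lambda p,z:atz(c,(120+(p[0]+.5)/2-.5,100+(p[1]+.5)/2-.5),z)
d=g((387,291),.143);p=g((627,135),.140);r1=g((283,357),.138);r2=g((503,217),.138);y1=g((387,278),.171);y2=g((383,408),.171)
an=lambda v:np.degrees(np.arctan2(v[1],v[0])).round(1)
print(d,p,(y1+y2)/2,"pad",an(p-d),np.linalg.norm((p-d)[:2]),"red",an(r2-r1),np.linalg.norm(r2-r1),"yellow",an(y1-y2),np.linalg.norm(y1-y2))
for q in(d,(r1+r2)/2,(y1+y2)/2):print(tool([*q[:2],.1725]))
o=ctrl.get_obs();M=R.from_rotvec(o["eef_rot"]).as_matrix();print(np.degrees(np.arctan2(M[1,0],M[0,0])))
```

```text
[ 0.4326 -0.2648  0.143 ] [ 0.5106 -0.2767  0.14  ] [ 0.43145 -0.2659   0.171  ] pad -8.7 0.07890253481352807 red -8.4 0.07904106527622207 yellow 45.1 0.03500185709358861
[ 0.08 -0.23  0.21]
[-0.1  -0.18  0.21]
[-0.08 -0.24  0.21]
47.11614916950748
```

Call:
servo_tool(steps=[[0,0,1,0,-0.22,0.1,-1],[0,0,1,0,-0.22,0.1,0],[0,0,1,0,-0.22,0.1,1],[0,0,1,0,-0.22,0.1,1],[0,0,1,0,-0.22,0.1,1],[0,0,1,0,-0.22,0.1,1],[0,0,1,0,-0.22,0.1,1],[0,0,1,0,-0.22,0.1,1],[0,0,1,0,-0.22,0.1,1],[0,0,1,0,-0.22,0.1,1]])

```text
clock: 8.02
tcp_pos: [0.4317, -0.2649, 0.1727]
eef_rot: [-2.89, -1.231, 0.0]
force: [-1.3, 0.3, 1.5]
grip_width: 0.0084
grasp_force: 61.0
```

Run:
```python
from h import *
o=ctrl.get_obs();M=R.from_rotvec(o["eef_rot"]).as_matrix();print(o["tcp_pos"],o["force"],np.degrees(np.arctan2(M[1,0],M[0,0])))
```

```text
[ 0.43165587 -0.26487482  0.17269013] [-1.31175824  0.30142131  1.48037268] 46.13665256023877
```

Gripped: 8.4 mm on the roughly 10 mm wing, with little force. I turn it 55° clockwise, from 46.1° to −8.7°.

Call:
servo_tool(steps=[[0,0,6,0,0,0,1],[0,0,12,0,0,0,1],[0,0,18,0,0,0,1],[0,0,24,0,0,0,1],[0,0,30,0,0,0,1],[0,0,36,0,0,0,1],[0,0,42,0,0,0,1],[0,0,48,0,0,0,1],[0,0,53,0,0,0,1],[0,0,55,0,0,0,1],[0,0,55,0,0,0,1]])

```text
clock: 8.93
tcp_pos: [0.4321, -0.2661, 0.1728]
eef_rot: [3.129, -0.244, 0.003]
force: [2.6, -5.3, -2.6]
grip_width: 0.0082
grasp_force: 60.4
```

Run:
```python
from h import *
o=ctrl.get_obs();M=R.from_rotvec(o["eef_rot"]).as_matrix();print(o["tcp_pos"],o["force"],o["ft_torque"],np.degrees(np.arctan2(M[1,0],M[0,0])))
im=ctrl.get_image("wrist")
cv2.imwrite("pics/w5.png",cv2.resize(im[50:350,120:520,::-1],(800,600),interpolation=cv2.INTER_CUBIC))
```

```text
[ 0.43207869 -0.26614262  0.17276112] [ 2.60262525 -5.3432313  -2.59906069] [-0.87371528 -0.27358055 -0.04329441] -8.919774152461635
```

View pics/w5.png

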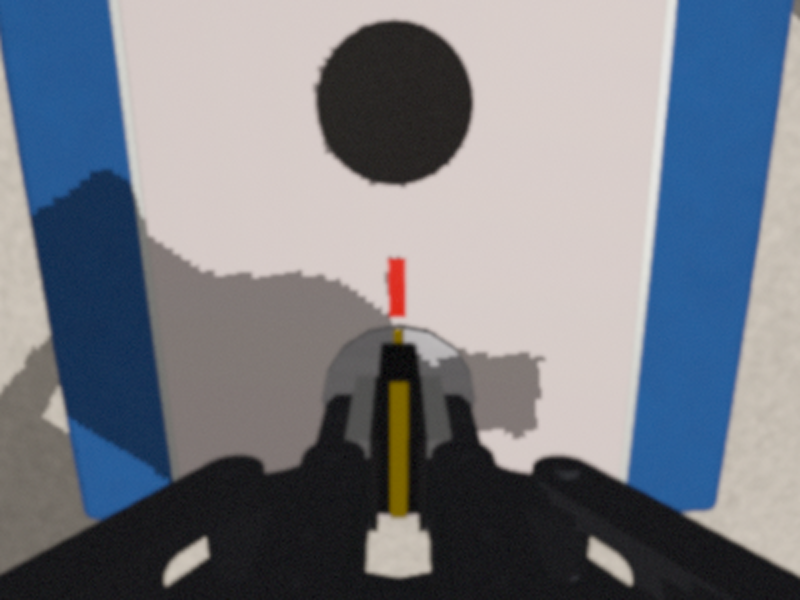

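The yellow line (x≈398, vertical) lines up with the red line (x≈397) and the pad (394,102), within about 1°. I press down gently, keeping the grip so the fastener stays aligned.

Call:
servo_tool(steps=[[0,0,0,0,0,0.2,1],[0,0,0,0,0,0.4,1],[0,0,0,0,0,0.6,1],[0,0,0,0,0,0.7,1],[0,0,0,0,0,0.7,1],[0,0,0,0,0,0.7,1]])

```text
clock: 9.48
tcp_pos: [0.4321, -0.2662, 0.167]
eef_rot: [3.129, -0.241, 0.002]
force: [-2.6, -3.8, 7.5]
grip_width: 0.0087
grasp_force: 61.7
```

Call:
servo_tool(steps=[[0,0,0,0,0,0.2,1],[0,0,0,0,0,0.3,1],[0,0,0,0,0,0.3,1],[0,0,0,0,0,0.3,1]])

```text
clock: 9.82
tcp_pos: [0.4321, -0.2662, 0.1643]
eef_rot: [3.129, -0.241, 0.002]
force: [-2.7, -2.8, 9.9]
grip_width: 0.0085
grasp_force: 61.9
```

Call:
servo_tool(steps=[[0,0,0,0,0,0.1,1],[0,0,0,0,0,0.2,1],[0,0,0,0,0,0.2,1],[0,0,0,0,0,0.2,1]])

```text
clock: 10.15
tcp_pos: [0.4322, -0.2662, 0.1626]
eef_rot: [3.129, -0.241, 0.002]
force: [-3.3, -3.1, 10.8]
grip_width: 0.0087
grasp_force: 62.4
```

Call:
servo_tool(steps=[[0,0,0,0,0,0.1,1],[0,0,0,0,0,0.2,1],[0,0,0,0,0,0.2,1],[0,0,0,0,0,0.2,1]])

```text
clock: 10.48
tcp_pos: [0.4323, -0.2663, 0.1625]
eef_rot: [3.129, -0.241, 0.002]
force: [-7.6, 2.0, 23.0]
grip_width: 0.0087
grasp_force: 64.1
```

The tool stopped after 10.2 mm and the force jumped to 23 N, which is the hard stop. One last check of the steadiness and the picture.

Run:
```python
from h import *
w=ctrl.get_image("wrist")[50:350,120:520,::-1];s=ctrl.get_image("side")[125:275,275:375,::-1]
cv2.imwrite("pics/end.png",np.hstack([w,cv2.resize(s,(200,300),interpolation=cv2.INTER_CUBIC)]))
o=ctrl.get_obs();print(o["clock"],o["tcp_pos"],o["force"],o["grasp_force"])
```

```text
10.5833 [ 0.43224447 -0.2662462   0.1624764 ] [-8.23504372  1.75177186 23.26440736] 64.0993344783783
```

View pics/end.png

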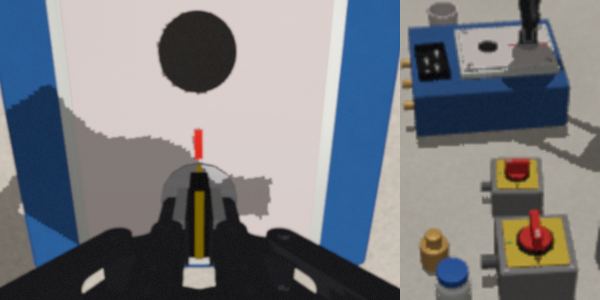

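The panel is flush in its frame and the yellow line is aligned with the red. The large isolator is off, the small one hasn't moved, and the force is steady. I'm handing in.

```bash
python3 -c "
from station import ctrl
print(ctrl.hand_in())"
```

```text
the job is handed in; nothing more can be done
None
```

The large isolator is off, the fastener's slot line is aligned with the red lines to within about 1°, and the panel is pressed fully home and still held there at about 23 N; I handed the job in at about 10.6 s.

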